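# Index the test arm over to the filter

## Task

Set up the leak-test jig for the filter cartridge: hook a fingertip under the pull ring of the spring index pin and raise the pin clear of its hole, then swing the arm exactly one hole towards the side where the broad filter cartridge stands. Let the pin drop fully home in that hole, so that the probe stands over the filter. Hook the ring gently, do not pinch it, and leave the filter, the valve, the parts bin and the bottle where they are.

Things in the scene. Friction and masses are not known exactly. Their poses are not given: they have to be found in the camera images.
- test_jig: Fixed jig: aluminium base plate 12 mm thick, reaching 75 mm behind and 345 mm ahead of the origin, 155 mm to either side. Origin: on the bench, straight below the swing arm's upright pivot; x runs from the pivot through the middle index hole, away from the robot, y to the left, z up. The pivot boss, 48 mm across, is 53 mm high. Its pose varies.
- swing_arm (a joint): Angle (rad) of the aluminium swing arm about the pivot: 0 at the start (middle hole, along the jig's x), positive to the jig's left (+y); one hole = 0.349 (20 degrees); stops at +-0.78. The beam is 36 mm wide, its top 46 mm above the bench. It turns easily (about 1 N at the ring) and stays where left; with the pin in a hole it is locked, with under 1 degree of play.
- index_pin (a joint): Lift (m) of the sprung 10 mm index pin in the arm, 130 mm from the pivot: 0 home in a hole, clear of the plate from 0.010, top stop 0.024. Spring and weight push it down: 5 N at 0, 8 N at the top. Let go over a hole it snaps home; let go between holes its round tip rides on the plate at 0.009 and drops in when the arm brings it within about 2 mm of a hole.
- ring (a point): Centre of the round steel pull ring fixed on the pin's top: 51 mm inside, 63 mm outside diameter, 6 mm wire. 148 mm from the pivot, 101 mm above the bench with the pin home; rises with it. Its plane leans 40 degrees from upright, top outward (away from the pivot), so a finger pointing outward along the arm and 45 degrees down passes squarely through. Axes: x outward along the arm, z up.
- middle_hole (a point): Mouth of the middle hole of the jig's curved steel index segment (top 26 mm above the bench), 130 mm from the pivot. The segment has five 12.5 mm holes on this radius, at -40, -20, 0, +20 and +40 degrees about the pivot. The pin starts in the middle one. Axes as the jig's.
- probe (a point): Tip of the brass probe that points down from the arm's far end, 280 mm from the pivot, 78 mm above the bench, over the filter's and valve's tops. It hangs from a gooseneck, 30 mm wide, that rises from the arm 206 mm from the pivot to 118 mm above the bench (a fitting on it to 134 mm). Axes: x outward along the arm, z up.
- filter_center (a point): Centre (half-way up) of the filter cartridge: a loose grey plastic drum 76 mm across and 46 mm high with a 40 mm neck, standing on a 3 mm rubber station pad on the jig, 280 mm from the pivot, one hole (20 degrees) to the left or to the right of the middle.
- valve_center (a point): Centre (half-way up) of the valve piece, a loose grey plastic stepped piece, 46 mm across at most and 50 mm high, on the pad at the other side. Not to be touched.
- parts_bin: Loose open blue bin of small black parts, 200 x 140 x 80 mm, on the bench to the right; origin under its centre. Not to be touched.
- bottle: Loose white bottle, 56 mm across, 140 mm high, on the bench to the left; origin under its centre. Not to be touched.
There are look-alikes about, which are no part of the job. What is shaped like the part that bears filter_center but green or red is not meant.

How it is judged:
By the outcome, as a careful person would: the job done as asked, in the order asked, and still so for the second after the job is handed in, with the robot touching nothing.
It also fails if it takes over 45 s, if anything falls off the work surface, if the arm or the gripper's body presses on something with over 40 N, if the wrist force passes 120 N, or if a joint passes its speed limit or range.

## Robot

A 6-joint arm with a two-finger parallel gripper is mounted at the origin on the work surface. World frame = base frame: x ahead of the robot, y to its left, z up, the work surface at z = 0. Lengths are in m, angles in rad, forces in N, time in s.
With the tool pointing down it reaches from about 0.35 to 0.95 m from the base axis. Payload 17.4 kg.
Tool frame: the origin (TCP) lies between the finger pads; the fingertips stand 11 mm ahead of it and the grasp point (between the pads) lies 8 mm behind it (tcp_to_tips is the distance from the TCP to the fingertips, in m); x points along the fingers, z is the direction in which the jaws open and shut, and the axes are right-handed (so a half turn about x gives the same grasp; the last joint's range is limited). The gripper opens to 93 mm and grips with 3 to 60 N. Pads are 15 mm wide; open, the fingers measure 128 mm over their backs; the gripper's body (75 mm by 188 mm) begins 65 mm behind the grasp point.
Start: joints at [-1.155, 0.116, 1.442, -0, 1.584, -0.038], TCP at [0.296, -0.607, 0.23] pointing down, gripper open.
Joint ranges: [-2.83, 2.83], [-0.83, 2.19], [0.07, 2.5], [-1.14, 4.28], [0.01, 3], [-2.97, 2.97]. Speed limits (rad/s): [1.89, 1.89, 2.22, 3.14, 3.14, 3.14].

## Interface

Orientations are given as a unit quaternion [w, x, y, z].
In Python, from cell import * gives the robot as it stands.
- The arm moves only by the tool arm_command, never from a script. Its argument "commands" is a list of rows, each a list of 3 entries, a list of its own where there are three numbers: the shift along the tool's x, y, z in cm, then the turn, a rotation vector about the tool's x, y, z in units of 6 degrees (1.0 is 6 degrees), then the opening, from 0 (shut) to 1 (fully open). In form: [[[tx, ty, tz], [rx, ry, rz], hand], ...]. A call has 1 to 5 rows; each row shifts and turns the commanded pose from where the row before left it, along the tool's axes as they then stand; what a row does not reach is not made up. A row lasts 1/8 s, in which the tool goes at most 62.5 mm and 10.7 degrees, less where a joint would pass 70% of its speed; a pose out of reach is approached as far as the arm can. A call is refused whole if a number of a shift passes 6.25 or a number of a turn 1, either way. A call with a gripper value outside its range is refused whole. The fingers move at their own pace and stop on an object; "squeeze" is the grip in N (left out, the last holds). Time passes only in rows, so rows that do not move let the fingers close. It gives the time, the measured TCP pose, the force and the opening at its end, in the units of the state.
- sense(): the state, without advancing time (a new reading comes with each control period).
- snapshot(name): name is "scene" or "top" or "wrist"; returns a dict with "pixels" (384x512x3 uint8, blue, green, red), "fx", "fy", "cx", "cy" (pixels), "dist_coeffs" ([k1, k2, p1, p2, k3] as OpenCV has them; the pictures are not rectified), "rvec" (rotation vector, rad) and "tvec" (3), from world to camera coordinates, as OpenCV has them; the wrist camera has in their place "mount" (4x4, takes a point from camera to tool coordinates, whose origin is the TCP and whose axes are the tool frame's). Camera axes: x right, y down, z forward; pixel columns grow to the right and rows downward; lengths in m; the calibration is good to about 2 mm. A picture is of the moment at which its call begins: read the wrist's pose just before it. There is no depth.
- close_job(): hands the job in, once; it reports no verdict.
The state is a dict: "time": time; "joint_positions": joint angles; "joint_vel": joint speeds; "joint_efforts": joint torques, N m; "ee_pos": TCP position; "tcp_rot": TCP orientation; "force": force on the tool from outside, world axes, zero at the start; "wrist_torque": the same for the moment, N m; "opening": finger opening in m.
Only numpy, scipy, OpenCV 4.12 (cv2) and the standard library are available. Lean on these libraries where they do the work, as an engineer would, in place of code of your own. Each camera call takes 0.05 s, during which the arm holds its last target.

## Working session

There is one attempt and no reset: what is moved stays moved. The work goes in short steps, Python scripts to look and compute and a tool call to move; the robot and the scene stay as the last step left them, time stands still between calls to the robot, and variables do not carry over. Pictures are saved under pics/ and viewed, and the job is handed in when it is done.

Besides the shell and the picture viewer there is one more tool, called after "Request:" as name([rows], argument=value, ...), one row to a line, values as JSON. arm_command: Moves the arm, as the interface text tells. Its arguments: {"type":"object","properties":{"commands":{"type":"array","items":{"type":"array"}},"squeeze":{"type":"number"}},"required":["commands"]}

```bash
mkdir -p pics; ls
python3 - <<'E'
from cell import *
import cv2
print(sense())
for n in ["scene","top","wrist"]:
    s=snapshot(n); cv2.imwrite(f"pics/{n}0.png",s["pixels"])
    print(n,{k:v for k,v in s.items() if k!="pixels"})
E
```

```text
pics
{'time': 0.0, 'joint_positions': array([-1.15480542e+00,  1.16459664e-01,  1.44228388e+00, -3.10230616e-05,
        1.58399537e+00, -3.78139916e-02]), 'joint_vel': array([ 0.00053066, -0.00010172, -0.00032212,  0.0006527 , -0.00091672,
       -0.0003306 ]), 'joint_efforts': array([-7.85938209e-05, -7.21251726e+01, -6.22622180e+01,  7.79513712e-02,
        2.37035472e-02, -1.02188087e-04]), 'ee_pos': array([ 0.29580641, -0.60650854,  0.22891137]), 'tcp_rot': array([ 0.59932252,  0.37492229,  0.60000548, -0.37448526]), 'force': array([ 0.68666642, -0.26434716,  0.13916382]), 'wrist_torque': array([-0.00296025, -0.0154242 ,  0.02034533]), 'opening': 0.092906229622811}
scene {'fx': 385.17609927500774, 'fy': 385.17609927500774, 'cx': 252.93294268018127, 'cy': 192.3533748720389, 'dist_coeffs': array([-0.01575696,  0.        ,  0.        ,  0.        ,  0.        ]), 'rvec': array([ 1.19201071,  2.26718184, -1.06019138]), 'tvec': array([ 0.38038298, -0.2355373 ,  1.52880681])}
top {'fx': 391.11528945775757, 'fy': 391.11528945775757, 'cx': 257.0073549184149, 'cy': 186.006353116126, 'dist_coeffs': array([-0.10847159,  0.        ,  0.        ,  0.        ,  0.        ]), 'rvec': array([ 2.09704286, -2.08937347,  0.26253347]), 'tvec': array([-0.03273618,  0.63609562,  1.26885058])}
wrist {'fx': 315.4797301289205, 'fy': 315.4797301289205, 'cx': 257.32764502393417, 'cy': 193.82173613335758, 'dist_coeffs': array([-0.00815086,  0.        ,  0.        ,  0.        ,  0.        ]), 'mount': array([[ 1.06795066e-03, -2.42358934e-01,  9.70186068e-01,
        -1.55746483e-01],
       [ 5.45962926e-04, -9.70186335e-01, -2.42359602e-01,
         6.49655170e-02],
       [ 9.99999281e-01,  7.88513721e-04, -9.03792144e-04,
         7.19317467e-04],
       [ 0.00000000e+00,  0.00000000e+00,  0.00000000e+00,
         1.00000000e+00]])}
```

View pics/scene0.png

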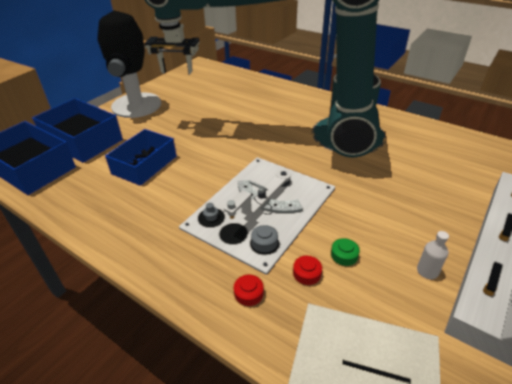

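View pics/top0.png

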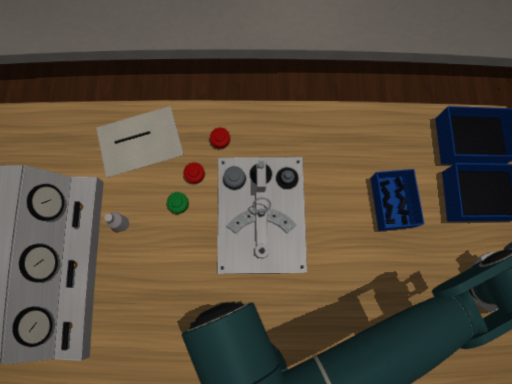

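View pics/wrist0.png

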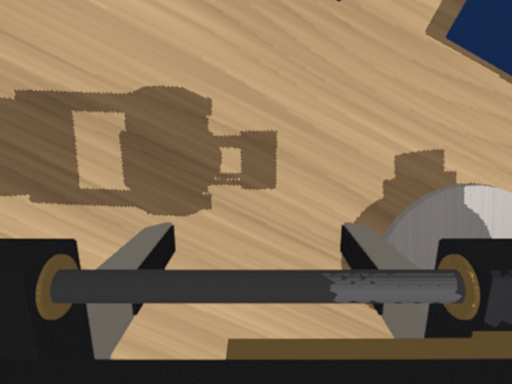

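Scene: the jig is at the middle of the top view, with the pivot at about (261,251), the ring at about (261,205) and the arm running up to the probe. Candidates for the filter in the top view are:
- the grey broad drum at (234,177) on the jig's left
- the grey, darker stepped valve at (288,177)
- the red drums at (219,138) and (194,172)
- the green drum at (177,203)

By the description it is the grey one at (234,177). I'll check that in a close crop.

```bash
cat > h.py <<'E'
from cell import *
import numpy as np, cv2
def ray(s,uv):
    K=np.array([[s["fx"],0,s["cx"]],[0,s["fy"],s["cy"]],[0,0,1]])
    p=cv2.undistortPoints(np.array([[uv]],float),K,s["dist_coeffs"])[0,0]
    d=np.array([p[0],p[1],1.])
    if "mount" in s:
        from scipy.spatial.transform import Rotation as R
        q=s["q"]; Rw=R.from_quat([q[1],q[2],q[3],q[0]]).as_matrix()
        M=s["mount"]; return Rw@M[:3,3]+s["p"], Rw@M[:3,:3]@d
    Rm=cv2.Rodrigues(s["rvec"])[0]
    return -Rm.T@s["tvec"], Rm.T@d
def onz(s,uv,z):
    o,d=ray(s,uv); return o+d*(z-o[2])/d[2]
def proj(s,P):
    K=np.array([[s["fx"],0,s["cx"]],[0,s["fy"],s["cy"]],[0,0,1]])
    if "mount" in s:
        from scipy.spatial.transform import Rotation as R
        q=s["q"]; T=np.eye(4);T[:3,:3]=R.from_quat([q[1],q[2],q[3],q[0]]).as_matrix();T[:3,3]=s["p"]
        C=np.linalg.inv(T@s["mount"]); rv=cv2.Rodrigues(C[:3,:3])[0]; tv=C[:3,3]
    else: rv,tv=s["rvec"],s["tvec"]
    return cv2.projectPoints(np.array(P,float).reshape(-1,1,3),rv,tv,K,s["dist_coeffs"])[0][:,0]
def snap(n):
    st=sense(); s=snapshot(n); s["p"]=st["ee_pos"]; s["q"]=st["tcp_rot"]; return s
E
python3 - <<'E'
from h import *
a=cv2.imread("pics/top0.png")[145:285,165:315]; cv2.imwrite("pics/topc.png",cv2.resize(a,None,fx=4.2,fy=4.2,interpolation=cv2.INTER_CUBIC))
a=cv2.imread("pics/scene0.png")[150:275,175:345]; cv2.imwrite("pics/scc.png",cv2.resize(a,None,fx=4.5,fy=4.5,interpolation=cv2.INTER_CUBIC))
E
```

```text
(no output)
```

View pics/topc.png

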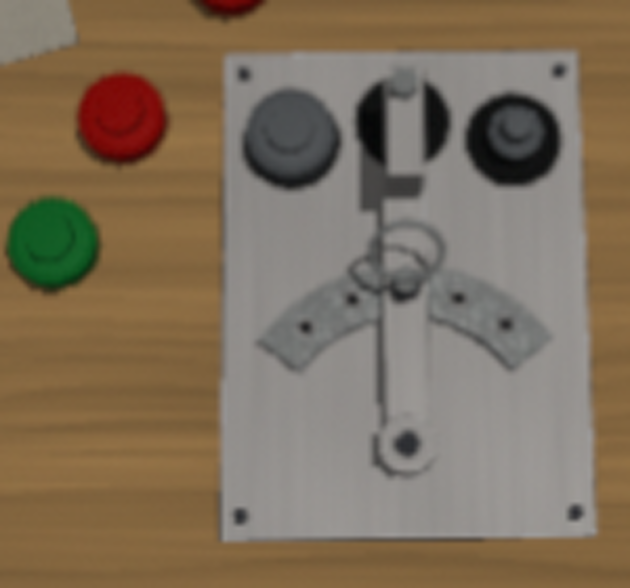

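View pics/scc.png

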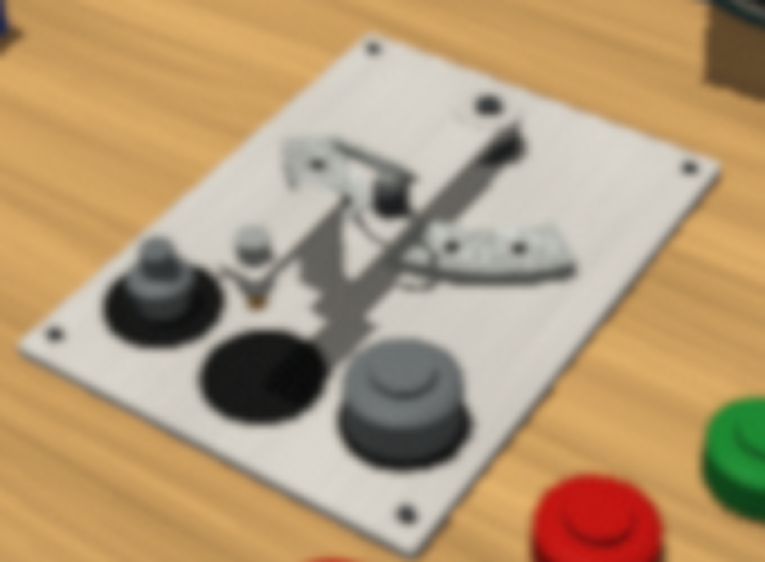

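The crop shows a broad grey drum on the left station at crop (291,138), with the valve on the right at crop (514,133), so the swing goes left (+). Next I'll measure the jig.

Run:
```python
from h import *
s=snap("top"); c=snap("scene")
f=lambda x,y:((x+.5)/4.2-.5+165,(y+.5)/4.2-.5+145)
g=lambda x,y:((x+.5)/4.5-.5+175,(y+.5)/4.5-.5+150)
T=np.array([onz(s,f(*p),.012)[:2] for p in [(222,53),(577,51),(596,535),(220,540)]])
print("corners",T.round(4))
S=np.array([onz(s,f(*p),.014)[:2] for p in [(244,74),(559,70),(575,513),(240,516)]]);print("screws",S.round(4), np.linalg.norm(S-np.roll(S,1,0),axis=1))
Q=np.array([onz(c,g(*p),.014)[:2] for p in [(407,513),(54,334),(373,48),(690,167)]]);print("screws scene",Q.round(4))
def tri(u,v):
    o1,d1=ray(s,u);o2,d2=ray(c,v); A=np.c_[d1,-d2]; t=np.linalg.lstsq(A,o2-o1,rcond=None)[0]
    a=o1+d1*t[0];b=o2+d2*t[1]; return (a+b)/2,np.linalg.norm(a-b)
print("pivot",onz(s,f(406,444),.055),tri(f(406,444),g(488,104)))
print("filter top", tri(f(290,131),g(403,373)), onz(s,f(289,134),.061))
print("valve", tri(f(517,127),g(158,245)))
loc=np.array([[.345,.155],[.345,-.155],[-.075,-.155],[-.075,.155]])
def fit(L,W):
    Lc,Wc=L-L.mean(0),W-W.mean(0); U,_,V=np.linalg.svd(Lc.T@Wc); R=(U@np.diag([1,np.linalg.det(U@V)])@V).T
    return W.mean(0)-R@L.mean(0), np.arctan2(R[1,0],R[0,0]), (L@R.T+W.mean(0)-R@L.mean(0)-W)
print(fit(loc,T))
k=.019
for W in (S,Q):
    L=loc-np.sign(loc-[.135,0])*.019
    print(fit(L,W))
```

```text
corners [[ 0.7617  0.1156]
 [ 0.765  -0.1968]
 [ 0.3472 -0.2028]
 [ 0.3423  0.1063]]
screws [[ 0.7418  0.0956]
 [ 0.7467 -0.1802]
 [ 0.365  -0.1855]
 [ 0.3619  0.0901]] [0.37992639 0.27580686 0.38171777 0.27567295]
screws scene [[ 0.7406  0.0956]
 [ 0.7469 -0.1801]
 [ 0.3668 -0.1868]
 [ 0.3613  0.0892]]
pivot [ 0.41816631 -0.04563756  0.055     ] (array([ 0.41912297, -0.04684923,  0.05087069]), np.float64(0.002603615142553255))
filter top (array([0.67916958, 0.05189802, 0.05400269]), np.float64(0.0003575578952195796)) [0.67453003 0.05243908 0.061     ]
valve (array([ 0.68101716, -0.13877552,  0.06417893]), np.float64(0.001475987170586011))
(array([ 0.41905803, -0.04662343]), np.float64(0.016461489342810796), array([[-1.92501845e-04, -1.55152032e-03],
       [ 1.55330303e-03,  8.29268148e-04],
       [-5.56913723e-04, -7.01028683e-05],
       [-8.03887464e-04,  7.92355038e-04]]))
(array([ 0.41886237, -0.04695672]), np.float64(0.014357640024396857), array([[ 1.12580433e-03, -1.84205606e-03],
       [ 5.07367093e-05,  1.94786981e-03],
       [-2.29264645e-04,  1.78837305e-03],
       [-9.47276392e-04, -1.89418679e-03]]))
(array([ 0.41892752, -0.04804606]), np.float64(0.01861079054131513), array([[ 0.00171253, -0.00160221],
       [ 0.00047879,  0.00216535],
       [-0.00128514,  0.00174392],
       [-0.00090617, -0.00230705]]))
```

```bash
cat >> h.py <<'E'
from scipy.spatial.transform import Rotation as Ro
PIV=np.array([.419,-.047]); YAW=.0165
def pose():
    s=sense(); q=s["tcp_rot"]; return s["ee_pos"],Ro.from_quat([q[1],q[2],q[3],q[0]])
def tgtR(phi,down,sgn=None):
    # finger along arm azimuth phi (world), pitched 'down'
    x=np.array([np.cos(phi)*np.cos(down),np.sin(phi)*np.cos(down),-np.sin(down)])
    zl=np.array([-np.sin(phi),np.cos(phi),0])
    z=zl*sgn; y=np.cross(z,x); return Ro.from_matrix(np.c_[x,y,z])
def jig(r,z,a=0):
    t=YAW+a; return np.array([PIV[0]+r*np.cos(t),PIV[1]+r*np.sin(t),z])
def plan(P,R,n,p=None,r0=None):
    if p is None: p,r0=pose()
    rv=(r0.inv()*R).as_rotvec(); rows=[]
    for i in range(n):
        ri=r0*Ro.from_rotvec(rv*i/n); t=ri.inv().apply((P-p)/n)*100
        rows.append((t.round(2).tolist(),(np.degrees(rv)/n/6).round(3).tolist()))
    return rows
E
python3 - <<'E'
from h import *
p,r=pose(); print(r.as_matrix().round(3))
for sg in (1,-1):
    R=tgtR(YAW,np.pi/4,sg); print(sg,R.as_matrix().round(2).tolist(),np.degrees((r.inv()*R).as_rotvec()).round(1))
R=tgtR(YAW,np.pi/4,1)
E
```

```text
[[-0.     0.899  0.438]
 [ 0.     0.438 -0.899]
 [-1.     0.    -0.001]]
1 [[0.71, -0.71, -0.02], [0.01, -0.01, 1.0], [-0.71, -0.71, 0.0]] [-144.4  -59.8  -13.3]
-1 [[0.71, 0.71, 0.02], [0.01, 0.01, -1.0], [-0.71, 0.71, -0.0]] [23.7 -9.9 44.3]
```

Run:
```python
from h import *
R=tgtR(YAW,np.pi/4,-1); C=jig(.148,.101); P=C-R.apply([.16,0,0]); print(C,P)
for x in plan(P,R,12): print(x)
```

```text
[ 0.56697985 -0.04455811  0.101     ] [ 0.45385817 -0.04642479  0.21413708]
([0.13, 3.23, -3.62], [0.33, -0.137, 0.615])
([0.28, 3.09, -3.73], [0.33, -0.137, 0.615])
([0.42, 2.94, -3.84], [0.33, -0.137, 0.615])
([0.55, 2.77, -3.95], [0.33, -0.137, 0.615])
([0.66, 2.59, -4.05], [0.33, -0.137, 0.615])
([0.76, 2.41, -4.14], [0.33, -0.137, 0.615])
([0.85, 2.21, -4.23], [0.33, -0.137, 0.615])
([0.93, 2.0, -4.32], [0.33, -0.137, 0.615])
([0.99, 1.79, -4.4], [0.33, -0.137, 0.615])
([1.03, 1.57, -4.47], [0.33, -0.137, 0.615])
([1.06, 1.35, -4.54], [0.33, -0.137, 0.615])
([1.08, 1.12, -4.6], [0.33, -0.137, 0.615])
```

Request:
arm_command([
  [[0,3.2,-3.6],[0.33,-0.14,0.61],0],
  [[0.1,3.1,-3.7],[0.33,-0.14,0.61],0],
  [[0.2,2.9,-3.8],[0.33,-0.14,0.61],0],
  [[0.3,2.8,-4],[0.33,-0.14,0.61],0],
  [[0.4,2.6,-4],[0.33,-0.14,0.61],0],
], squeeze=10)

```text
time: 0.88
ee_pos: [0.3606, -0.3729, 0.2333]
tcp_rot: [0.639, 0.502, 0.475, -0.338]
force: [0.8, -0.2, 1.0]
opening: 0.0477
```

Request:
arm_command([
  [[0.5,2.4,-4.1],[0.33,-0.14,0.61],0],
  [[0.6,2.2,-4.2],[0.33,-0.14,0.61],0],
  [[0.7,2,-4.3],[0.33,-0.14,0.61],0],
  [[0.7,1.8,-4.4],[0.33,-0.14,0.61],0],
  [[0.7,1.6,-4.5],[0.33,-0.14,0.61],0],
])

```text
time: 1.5
ee_pos: [0.4211, -0.1414, 0.2379]
tcp_rot: [0.655, 0.612, 0.336, -0.29]
force: [-81.0, 48.4, 22.1]
opening: 0.0008
```

Run:
```python
from h import *
R=tgtR(YAW,np.pi/4,-1); C=jig(.148,.101); P=C-R.apply([.16,0,0]); print(pose()[0],P,sense()["joint_positions"].round(2),sense()["opening"])
for x in plan(P,R,4): print(x)
```

```text
[ 0.42106703 -0.14138993  0.2378992 ] [ 0.45385817 -0.04642479  0.21413708] [-0.64 -0.83  2.24  0.42  1.23  0.8 ] 0.0007854609225384464
([1.04, 0.48, -2.31], [0.163, -0.061, 0.316])
([1.04, 0.41, -2.33], [0.163, -0.061, 0.316])
([1.04, 0.34, -2.34], [0.163, -0.061, 0.316])
([1.03, 0.26, -2.35], [0.163, -0.061, 0.316])
```

Run:
```python
from h import *
s=sense(); print(s["force"],s["joint_positions"],s["joint_vel"].round(3),s["wrist_torque"])
i=snap("scene"); cv2.imwrite("pics/s1.png",i["pixels"])
i=snap("wrist"); cv2.imwrite("pics/w1.png",i["pixels"])
s=sense(); print(s["force"],s["joint_positions"],s["joint_vel"].round(3),s["wrist_torque"])
```

```text
[-80.95021869  48.39096175  22.12816729] [-0.64064168 -0.83077142  2.2362468   0.42280493  1.23371718  0.79885141] [ 0.986 -0.028  0.195 -0.073 -0.803  1.186] [0.9124527  1.24177833 1.20435599]
[-0.14538655 -0.10594294  1.2148044 ] [-0.63600486 -0.82850582  2.2391794   0.42263233  1.23322347  0.79872048] [-0.077 -0.009 -0.054 -0.004  0.043 -0.119] [0.03079023 0.30169423 0.02246306]
```

View pics/s1.png

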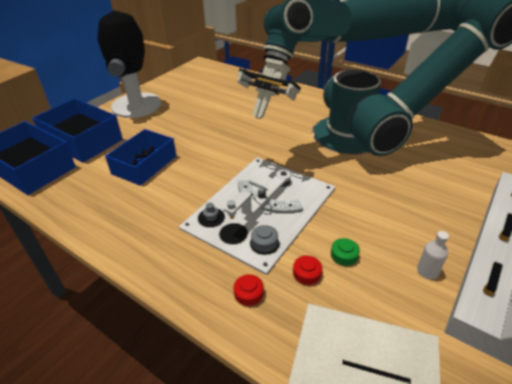

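View pics/w1.png

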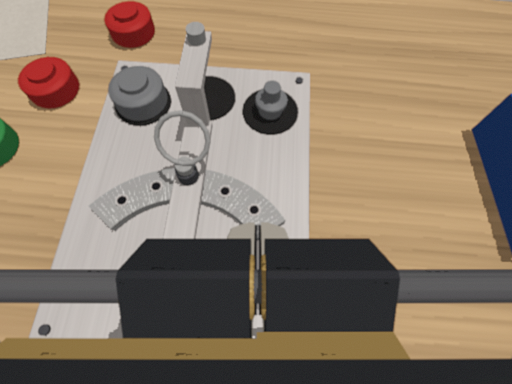

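Run:
```python
from h import *
s=sense(); j=s["joint_positions"]; q=pose()[1]
j0=np.array([-1.15480542e+00,1.16459664e-01,1.44228388e+00,-3.1e-05,1.58399537e+00,-3.78e-02]); q0=Ro.from_quat([0.37492229,0.60000548,-0.37448526,0.59932252])
for name,seq in (("sph",lambda j:[("z",j[0]),("y",j[1]+j[2]),("z",j[3]),("y",j[4]),("z",j[5])]),
 ("ur",lambda j:[("z",j[0]),("y",j[1]+j[2]+j[3]),("z",j[4]),("y",j[5])]),
 ("ur2",lambda j:[("z",j[0]),("y",j[1]+j[2]+j[3]),("x",j[4]),("z",j[5])]),
 ("ur3",lambda j:[("z",j[0]),("y",j[1]+j[2]+j[3]),("x",-j[4]),("z",j[5])]),
 ("ur4",lambda j:[("z",j[0]),("y",j[1]+j[2]+j[3]),("x",j[4]),("z",-j[5])]),
 ("ur5",lambda j:[("z",j[0]),("y",j[1]+j[2]+j[3]),("x",-j[4]),("z",-j[5])]),
 ):
    def F(j):
        r=Ro.identity()
        for a,t in seq(j): r=r*Ro.from_euler(a,t)
        return r
    # q=F*T -> T
    A=F(j0).inv()*q0; B=F(j).inv()*q
    print(name,np.degrees((A.inv()*B).magnitude()),A.as_matrix().round(2).tolist())
```

```text
sph 0.0008016564114210207 [[-0.0, 0.0, -1.0], [-0.0, 1.0, 0.0], [1.0, 0.0, -0.0]]
ur 115.62495704709464 [[-0.01, 1.0, 0.08], [-1.0, -0.01, -0.01], [-0.01, -0.08, 1.0]]
ur2 71.1234251746189 [[1.0, 0.0, -0.02], [0.02, -0.05, 1.0], [0.0, -1.0, -0.05]]
ur3 86.68283170098134 [[1.0, -0.0, 0.05], [0.05, 0.02, -1.0], [0.0, 1.0, 0.02]]
ur4 110.85859770115651 [[1.0, -0.0, 0.05], [-0.05, -0.05, 1.0], [0.0, -1.0, -0.05]]
ur5 55.47869151120858 [[1.0, 0.0, -0.02], [-0.02, 0.02, -1.0], [0.0, 1.0, 0.02]]
```

Run:
```python
from h import *
R=tgtR(YAW,np.pi/4,-1); C=jig(.148,.101); P=C-R.apply([.05,0,0])+[0,0,.10]; print(pose()[0],P)
for x in plan(P,R,5): print(x)
```

```text
[ 0.42146608 -0.139328    0.23475693] [ 0.53162933 -0.04514145  0.23635534]
([1.37, 1.93, -1.68], [0.133, -0.058, 0.26])
([1.41, 1.86, -1.71], [0.133, -0.058, 0.26])
([1.45, 1.8, -1.75], [0.133, -0.058, 0.26])
([1.49, 1.74, -1.78], [0.133, -0.058, 0.26])
([1.52, 1.67, -1.81], [0.133, -0.058, 0.26])
```

Request:
arm_command([
  [[1.4,1.9,-1.7],[0.13,-0.06,0.26],0],
  [[1.4,1.9,-1.7],[0.13,-0.06,0.26],0],
  [[1.4,1.8,-1.7],[0.13,-0.06,0.26],0],
  [[1.5,1.7,-1.8],[0.13,-0.06,0.26],0],
  [[1.5,1.7,-1.8],[0.13,-0.06,0.26],0],
])

```text
time: 2.22
ee_pos: [0.5316, -0.0488, 0.2407]
tcp_rot: [0.658, 0.65, 0.272, -0.265]
force: [-0.1, -0.9, 0.6]
opening: 0.0002
```

Run:
```python
from h import *
R=tgtR(YAW,np.pi/4,-1); C=jig(.148,.101); P=C-R.apply([.05,0,0])+[0,0,.10]; 
i=snap("wrist"); cv2.imwrite("pics/w2.png",i["pixels"])
i=snap("wrist");p,r=i["p"],0
s=sense(); print(s["ee_pos"],P,s["joint_positions"].round(3),s["force"])
for x in plan(P,R,1): print(x)
im=i["pixels"].copy()
t=np.linspace(0,2*np.pi,60); e=np.array([np.sin(np.radians(40)),0,np.cos(np.radians(40))])
yw=Ro.from_euler('z',YAW)
ring=C+yw.apply(.0285*(np.outer(np.cos(t),[0,1,0])+np.outer(np.sin(t),e)))
for u,v in proj(i,ring): cv2.circle(im,(int(round(u)),int(round(v))),0,(0,0,255),-1)
cv2.imwrite("pics/w2b.png",im); print(proj(i,[C,jig(.13,.026),jig(.28,.049,.349)]))
```

```text
[ 0.53174471 -0.04779818  0.2399244 ] [ 0.53162933 -0.04514145  0.23635534] [-0.229 -0.7    2.211  0.221  0.869  1.247] [-0.52427831 -0.67996496 -0.16162954]
([0.25, -0.26, -0.27], [0.043, 0.051, -0.033])
[[252.98310867 265.77424113]
 [253.338064   302.44470146]
 [179.71578853 192.32749198]]
```

View pics/w2b.png

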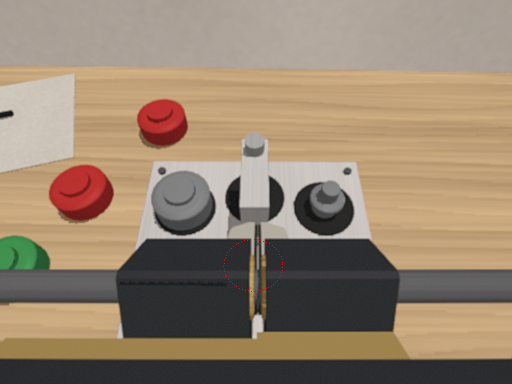

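Run:
```python
from h import *
C=jig(.148,.101)
t=np.linspace(0,2*np.pi,60); e=np.array([np.sin(np.radians(40)),0,np.cos(np.radians(40))])
yw=Ro.from_euler('z',YAW)
ring=C+yw.apply(.0285*(np.outer(np.cos(t),[0,1,0])+np.outer(np.sin(t),e)))
s=snap("top"); 
im=cv2.imread("pics/top0.png"); f=5
big=cv2.resize(im[185:270,220:300],None,fx=7,fy=7,interpolation=cv2.INTER_CUBIC)
for u,v in proj(s,ring): cv2.circle(big,(int((u-220+.5)*7),int((v-185+.5)*7)),1,(0,0,255),-1)
for a in (-40,-20,0,20,40):
    u,v=proj(s,[jig(.13,.026,np.radians(a))])[0]; cv2.circle(big,(int((u-220+.5)*7),int((v-185+.5)*7)),2,(0,255,0),-1)
cv2.imwrite("pics/ov.png",big)
w=dict(snap("wrist")); w["p"]=np.array([.4213,-.1400,.2350]); w["q"]=[0.655,0.612,0.336,-0.29]
im=cv2.imread("pics/w1.png"); big=cv2.resize(im[90:240,80:300],None,fx=3.5,fy=3.5,interpolation=cv2.INTER_CUBIC)
for P,c in ((ring,(0,0,255)),(np.array([jig(.13,.026,np.radians(a)) for a in (-40,-20,0,20,40)]),(0,255,0))):
  for u,v in proj(w,P): cv2.circle(big,(int((u-80+.5)*3.5),int((v-90+.5)*3.5)),1,c,-1)
cv2.imwrite("pics/ov2.png",big)
```

```text
(no output)
```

View pics/ov.png

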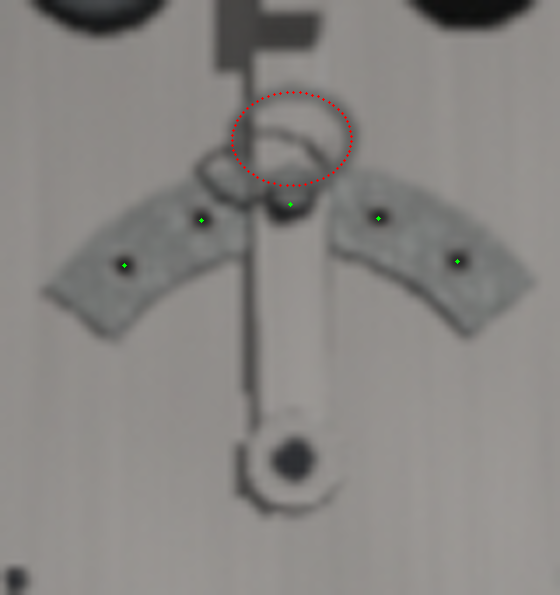

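View pics/ov2.png

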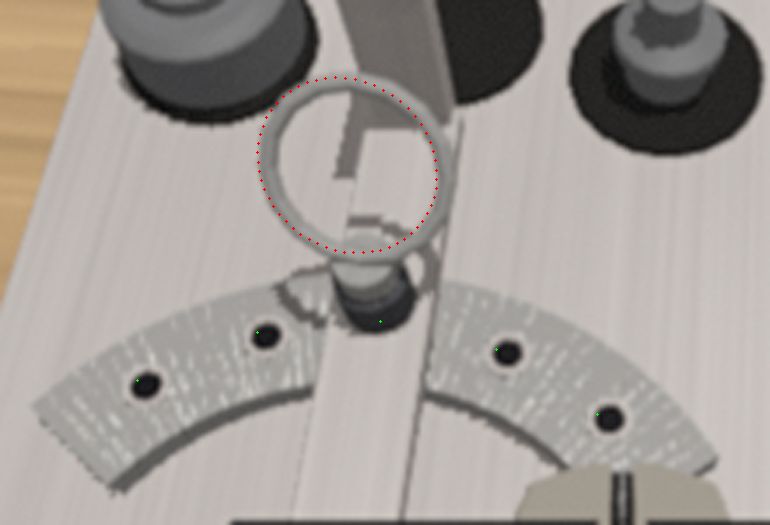

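Both overlays match: the predicted ring and holes lie on the seen ones within about 2 mm. Next I descend in front of the ring.

Run:
```python
from h import *
R=tgtR(YAW,np.pi/4,-1); C=jig(.148,.101); P=C-R.apply([.055,0,0])
p,r=pose(); print(p,P)
for x in plan(P,R,4): print(x)
```

```text
[ 0.53080618 -0.04906462  0.24013923] [ 0.52809427 -0.04519978  0.13989087]
([1.72, -1.82, -0.12], [0.011, 0.014, -0.006])
([1.72, -1.82, -0.11], [0.011, 0.014, -0.006])
([1.72, -1.82, -0.11], [0.011, 0.014, -0.006])
([1.72, -1.82, -0.1], [0.011, 0.014, -0.006])
```

Request:
arm_command([
  [[1.7,-1.8,-0.1],[0.01,0.01,0],0],
  [[1.7,-1.8,-0.1],[0.01,0.01,0],0],
  [[1.7,-1.8,-0.1],[0.01,0.01,-0.01],0],
  [[1.7,-1.8,-0.1],[0.01,0.01,-0.01],0],
  [[0,0,0],[0,0,0],0],
])

```text
time: 3.05
ee_pos: [0.5275, -0.0464, 0.1396]
tcp_rot: [0.655, 0.651, 0.275, -0.267]
force: [0.0, -0.6, -0.2]
opening: 0.0007
```

Run:
```python
from h import *
R=tgtR(YAW,np.pi/4,-1); C=jig(.148,.101); P=C+R.apply([.007,0,0])
p,r=pose(); print(p,R.inv().apply(C-p).round(4),sense()["joint_positions"].round(3),sense()["force"])
for x in plan(P,R,5): print(x)
for n in ("scene","top"):
    i=snap(n); im=i["pixels"]; cv2.imwrite(f"pics/{n}3.png",cv2.resize(im[130:290,170:350],None,fx=4,fy=3.5,interpolation=cv2.INTER_CUBIC))
```

```text
[ 0.52751463 -0.0463919   0.1395585 ] [ 0.0552  0.0007 -0.0012] [-0.229 -0.659  2.35   0.266  0.699  1.191] [ 0.00106554 -0.64758887 -0.24897948]
([1.24, 0.01, -0.03], [-0.004, 0.006, 0.002])
([1.24, 0.01, -0.03], [-0.004, 0.006, 0.002])
([1.24, 0.01, -0.03], [-0.004, 0.006, 0.002])
([1.24, 0.01, -0.03], [-0.004, 0.006, 0.002])
([1.24, 0.01, -0.02], [-0.004, 0.006, 0.002])
```

View pics/scene3.png

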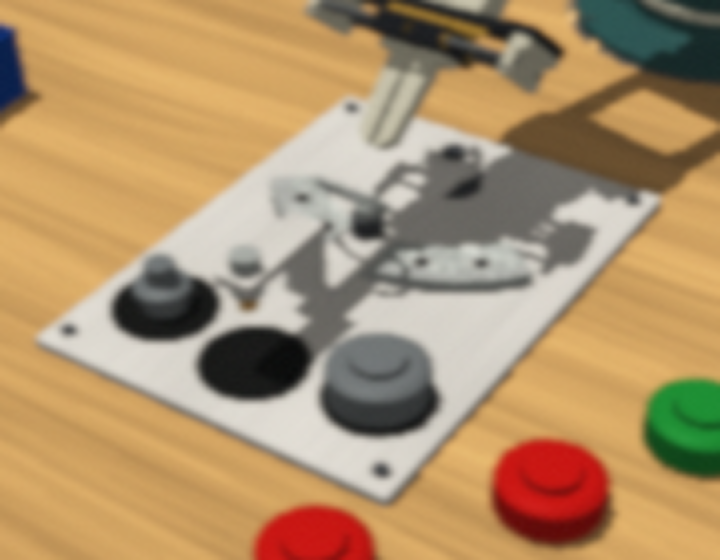

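View pics/top3.png

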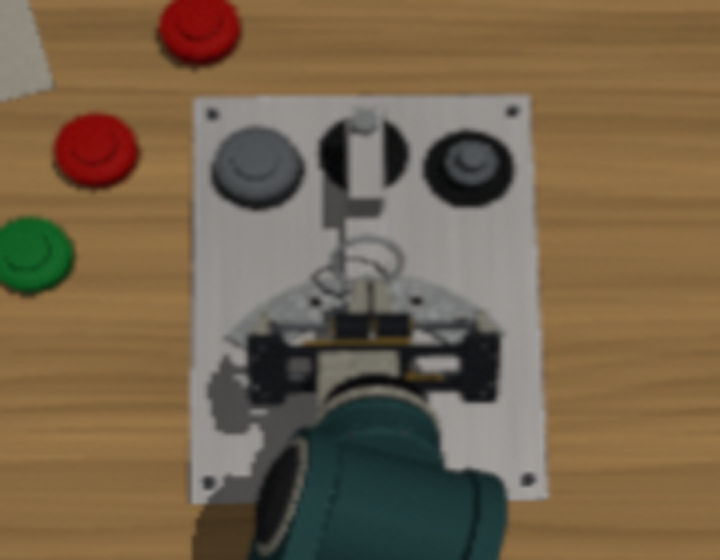

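The top view shows the closed fingertips at (368,290), just before the ring at (373,258) and in line with it. Now I insert them.

Request:
arm_command([
  [[1.5,0,-0.05],[0,0,0],0],
  [[1.5,0,-0.05],[0,0,0],0],
  [[1.2,0,0],[0,0,0],0],
  [[1,0,0],[0,0,0],0],
  [[1,0,0],[0,0,0],0],
])

```text
time: 3.78
ee_pos: [0.5728, -0.044, 0.0972]
tcp_rot: [0.656, 0.651, 0.275, -0.266]
force: [0.8, 0.1, -0.8]
opening: -0.0
```

Run:
```python
from h import *
R=tgtR(YAW,np.pi/4,-1); C=jig(.148,.101)
p,r=pose(); print(p,R.inv().apply(C-p).round(4),sense()["joint_positions"].round(3),sense()["force"])
for n in ("scene","top"):
    i=snap(n); im=i["pixels"]; a=im[160:240,210:310] if n=="scene" else im[180:240,220:300]; cv2.imwrite(f"pics/{n}4.png",cv2.resize(a,None,fx=7,fy=7,interpolation=cv2.INTER_CUBIC))
```

```text
[ 0.57283548 -0.04402181  0.09724139] [-0.0068 -0.0015  0.0004] [-0.196 -0.467  2.31   0.289  0.541  1.171] [ 0.84251426  0.11536478 -0.76030673]
```

View pics/scene4.png

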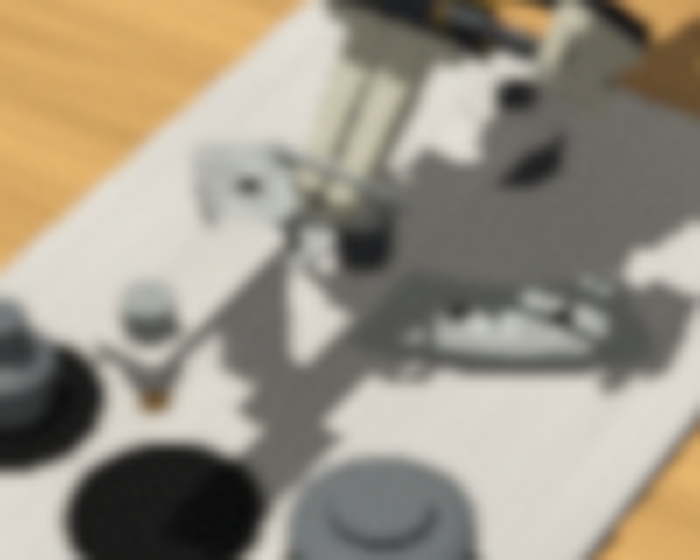

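View pics/top4.png

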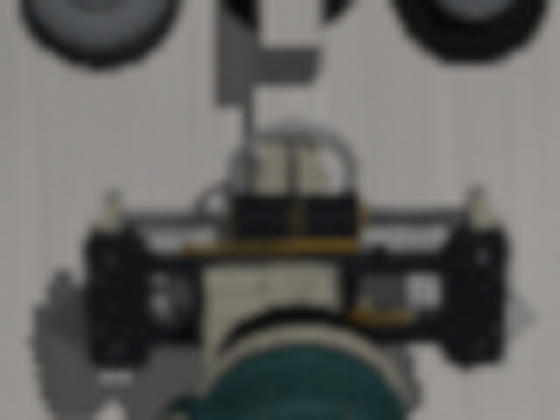

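The top view shows the closed fingers centred inside the ring, with zero force. Now I lift slowly.

Request:
arm_command([
  [[-0.3,0.3,0],[0,0,0],0],
  [[-0.3,0.3,0],[0,0,0],0],
  [[-0.2,0.2,0],[0,0,0],0],
  [[-0.2,0.2,0],[0,0,0],0],
])

```text
time: 4.38
ee_pos: [0.5722, -0.0439, 0.1117]
tcp_rot: [0.656, 0.651, 0.275, -0.266]
force: [-0.9, -0.2, -3.4]
opening: 0.0007
```

Request:
arm_command([
  [[-0.15,0.15,0],[0,0,0],0],
  [[-0.15,0.15,0],[0,0,0],0],
  [[0,0,0],[0,0,0],0],
])

```text
time: 4.75
ee_pos: [0.5719, -0.0438, 0.1149]
tcp_rot: [0.655, 0.651, 0.275, -0.266]
force: [-4.4, -1.2, -4.9]
opening: 0.0005
```

Request:
arm_command([
  [[-0.2,0.2,0],[0,0,0],0],
  [[-0.2,0.2,0],[0,0,0],0],
  [[-0.2,0.2,0],[0,0,0],0],
  [[-0.2,0.2,0],[0,0,0],0],
  [[-0.2,0.2,0],[0,0,0],0],
])

```text
time: 5.38
ee_pos: [0.5719, -0.0438, 0.1293]
tcp_rot: [0.655, 0.651, 0.275, -0.266]
force: [-5.8, -0.6, -7.2]
opening: 0.0005
```

Run:
```python
from h import *
R=tgtR(YAW,np.pi/4,-1); C=jig(.148,.101)
p,r=pose(); print(p,R.inv().apply(C-p).round(4),sense()["joint_positions"].round(3),sense()["force"])
for n in ("scene","top"):
    i=snap(n); im=i["pixels"]; a=im[160:240,210:310] if n=="scene" else im[180:240,220:300]; cv2.imwrite(f"pics/{n}5.png",cv2.resize(a,None,fx=7,fy=7,interpolation=cv2.INTER_CUBIC))
```

```text
[ 0.57194231 -0.0438245   0.12928351] [ 0.0165 -0.0235  0.0007] [-0.196 -0.507  2.28   0.259  0.611  1.206] [-5.78264401 -0.64861488 -7.23771198]
```

View pics/scene5.png

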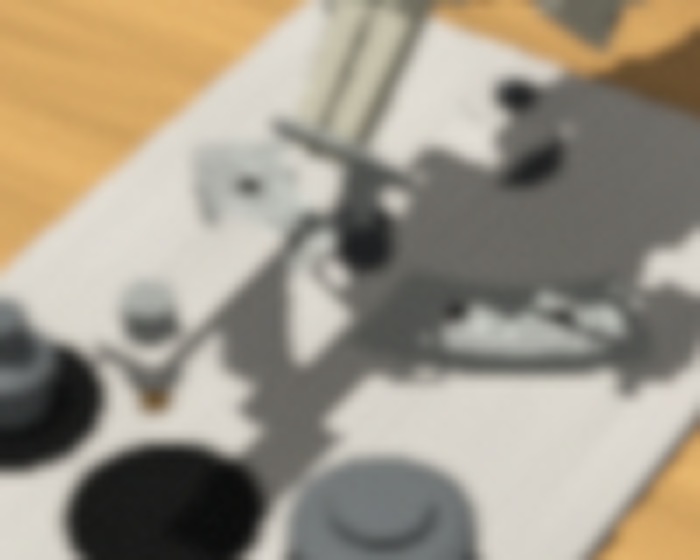

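View pics/top5.png

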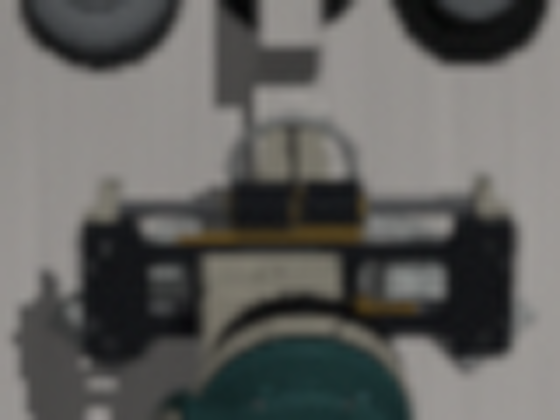

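The ring is raised about 16 mm: it moved up in the scene view and the force is at 7 N. Now I swing left about the pivot, 2 degrees per row.

Request:
arm_command([
  [[-0.01,-0.01,-0.53],[-0.24,0.24,0],0],
  [[0,0,-0.53],[-0.24,0.24,0],0],
  [[-0.01,-0.01,-0.53],[-0.24,0.24,0],0],
  [[-0.01,-0.01,-0.53],[-0.24,0.24,0],0],
  [[0,0,0],[0,0,0],0],
])

```text
time: 6.1
ee_pos: [0.5701, -0.0227, 0.1291]
tcp_rot: [0.673, 0.63, 0.321, -0.219]
force: [-4.8, 0.2, -7.3]
opening: 0.0008
```

```bash
cat > st.py <<'E'
from h import *
s=sense();p,r=pose(); d=p[:2]-PIV; x=r.as_matrix()[:,0]
print(p.round(4),"az",np.degrees(np.arctan2(d[1],d[0])-.0209).round(2),"r",np.linalg.norm(d).round(4),"toolaz",np.degrees(np.arctan2(x[1],x[0])-YAW).round(2),"down",np.degrees(np.arcsin(-x[2])).round(2),s["force"].round(1),s["joint_positions"].round(2),s["opening"])
E
python3 st.py
```

```text
[ 0.5701 -0.0227  0.1291] az 7.94 r 0.153 toolaz 8.01 down 45.01 [-4.8  0.2 -7.3] [-0.22 -0.5   2.28  0.43  0.66  0.95] 0.0008224196156256714
```

Request:
arm_command([
  [[-0.01,-0.01,-0.53],[-0.24,0.24,0],0],
  [[0,0,-0.53],[-0.24,0.24,0],0],
  [[-0.01,-0.01,-0.53],[-0.24,0.24,0],0],
  [[-0.01,-0.01,-0.53],[-0.24,0.24,0],0],
  [[0,0,0],[0,0,0],0],
])

```text
time: 6.72
ee_pos: [0.5654, -0.0022, 0.1293]
tcp_rot: [0.687, 0.605, 0.365, -0.17]
force: [-5.4, -0.8, -7.3]
opening: 0.0001
```

Request:
arm_command([
  [[0,0,-0.53],[-0.24,0.24,0],0],
  [[-0.01,-0.01,-0.53],[-0.23,0.23,0],0],
  [[0,0,0],[0,0,0],0],
])

```text
time: 7.1
ee_pos: [0.562, 0.0078, 0.1293]
tcp_rot: [0.692, 0.592, 0.385, -0.146]
force: [-4.4, -1.5, -7.5]
opening: 0.0004
```

```bash
python3 st.py
python3 - <<'E'
from h import *
for n in ("scene","top"):
    i=snap(n); im=i["pixels"]; a=im[150:270,180:330] if n=="scene" else im[150:270,210:310]; cv2.imwrite(f"pics/{n}6.png",cv2.resize(a,None,fx=5,fy=5,interpolation=cv2.INTER_CUBIC))
i=snap("wrist"); cv2.imwrite("pics/w6.png",i["pixels"])
E
```

```text
[0.562  0.0078 0.1293] az 19.77 r 0.1531 toolaz 20.08 down 45.0 [-4.4 -1.5 -7.5] [-0.25 -0.49  2.27  0.62  0.78  0.64] 0.0004399880231406907
```

View pics/scene6.png

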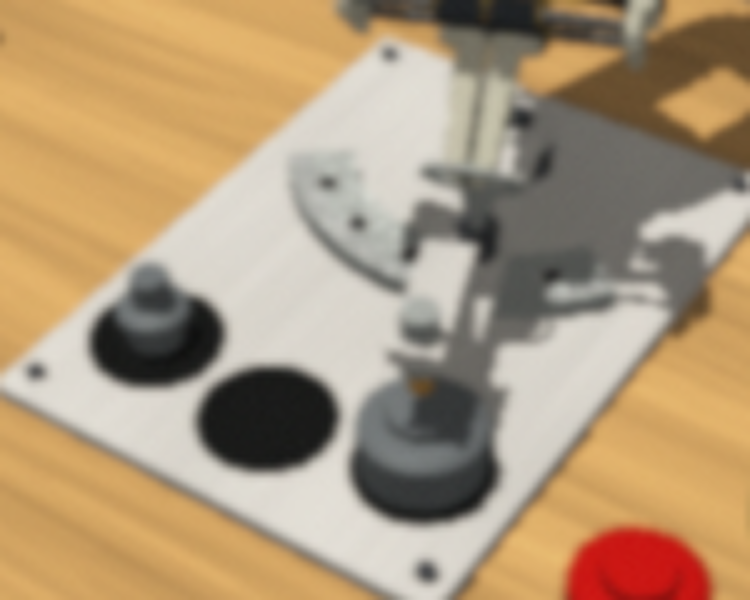

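View pics/top6.png

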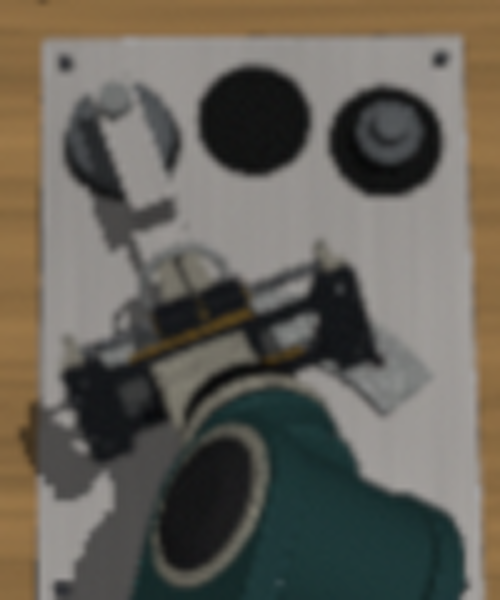

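View pics/w6.png

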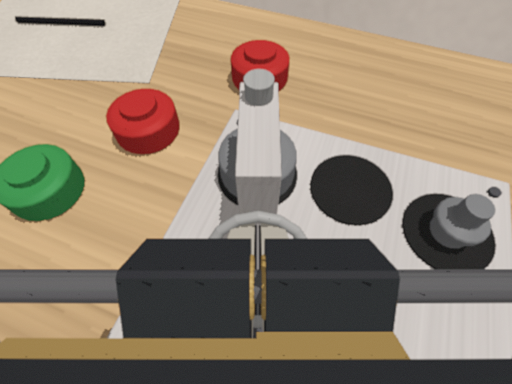

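The arm followed and the probe now hangs over the grey filter (scene crop (420,385)). I'll lower the pin step by step and watch where the force leaves the ring: z≈0.113 means home, z≈0.122 means riding on the plate.

Request:
arm_command([
  [[0.2,-0.2,0],[0,0,0],0],
  [[0.2,-0.2,0],[0,0,0],0],
  [[0.2,-0.2,0],[0,0,0],0],
  [[0,0,0],[0,0,0],0],
])

```text
time: 7.75
ee_pos: [0.5621, 0.0077, 0.1209]
tcp_rot: [0.692, 0.592, 0.385, -0.147]
force: [-6.0, -1.1, -7.1]
opening: 0.0002
```

Request:
arm_command([
  [[0.2,-0.2,0],[0,0,0],0],
  [[0.2,-0.2,0],[0,0,0],0],
  [[0,0,0],[0,0,0],0],
])

```text
time: 8.12
ee_pos: [0.5621, 0.0077, 0.1154]
tcp_rot: [0.692, 0.592, 0.385, -0.147]
force: [-5.3, -1.0, -4.7]
opening: 0.0006
```

Request:
arm_command([
  [[0.2,-0.2,0],[0,0,0],0],
  [[0,0,0],[0,0,0],0],
])

```text
time: 8.38
ee_pos: [0.5624, 0.0077, 0.113]
tcp_rot: [0.692, 0.593, 0.385, -0.146]
force: [-5.7, -2.0, -4.6]
opening: 0.0005
```

```bash
python3 st.py
```

```text
[0.5624 0.0077 0.113 ] az 19.67 r 0.1535 toolaz 20.01 down 44.93 [-5.7 -2.  -4.6] [-0.24 -0.47  2.28  0.64  0.75  0.61] 0.0004992495137185238
```

Force still hangs on at 0.113, so the pin has gone into the hole. I'll lower to the centred position to free the ring.

Request:
arm_command([
  [[0.2,-0.2,0],[0,0,0],0],
  [[0.3,-0.3,0],[0,0,0],0],
  [[0.3,-0.3,0],[0,0,0],0],
  [[0.2,-0.2,0],[0,0,0],0],
  [[0,0,0],[0,0,0],0],
])

```text
time: 9.0
ee_pos: [0.5622, 0.0078, 0.0983]
tcp_rot: [0.692, 0.593, 0.385, -0.146]
force: [-0.3, 0.4, 0.6]
opening: 0.0004
```

```bash
python3 st.py
python3 - <<'E'
from h import *
A=np.radians(20);p,r=pose()
C=jig(.148,.101,A); print("ring centre in tool",r.inv().apply(C-p))
for n in ("scene","top"):
    i=snap(n); im=i["pixels"]; a=im[150:270,180:330] if n=="scene" else im[150:270,210:310]; cv2.imwrite(f"pics/{n}7.png",cv2.resize(a,None,fx=5,fy=5,interpolation=cv2.INTER_CUBIC))
E
```

```text
[0.5622 0.0078 0.0983] az 19.75 r 0.1533 toolaz 20.08 down 44.96 [-0.3  0.4  0.6] [-0.24 -0.45  2.3   0.66  0.72  0.58] 0.0003803023719009319
ring centre in tool [-5.66714457e-03 -1.87896128e-03  2.53015829e-06]
```

View pics/scene7.png

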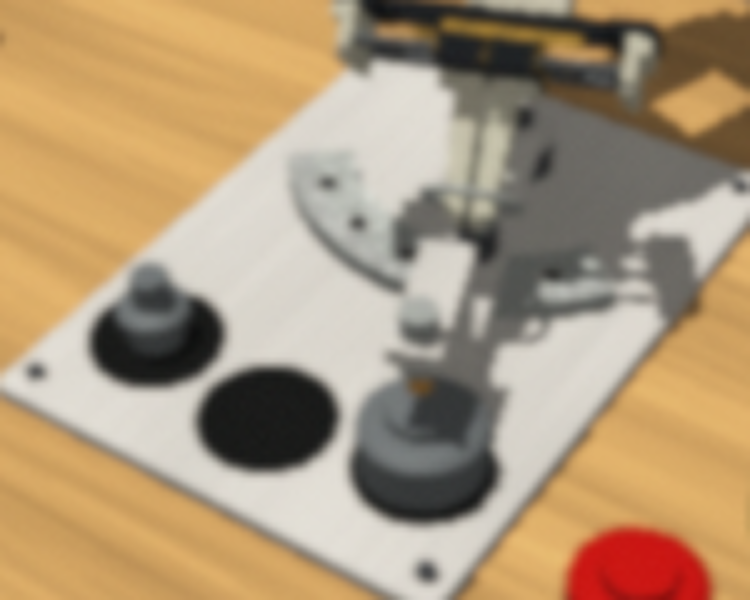

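View pics/top7.png

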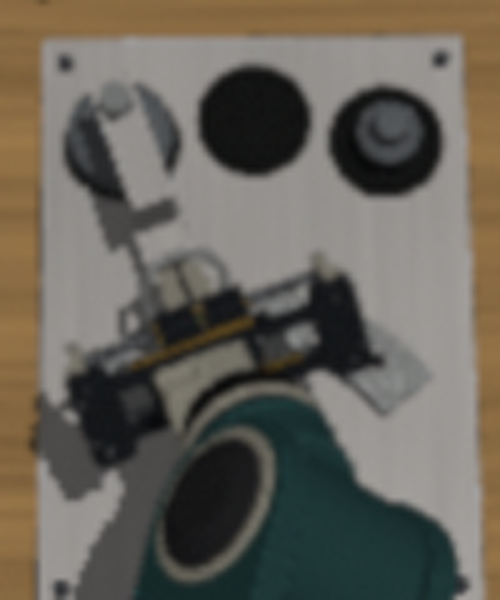

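The ring is low with zero force, so I withdraw straight back along the finger axis.

Request:
arm_command([
  [[-0.7,-0.1,0],[0,0,0],0],
  [[-1,0,0],[0,0,0],0],
  [[-1.2,0,0],[0,0,0],0],
  [[-1.5,0,0],[0,0,0],0],
  [[-1.5,0,0],[0,0,0],0],
])

```text
time: 9.72
ee_pos: [0.5219, -0.0077, 0.1406]
tcp_rot: [0.692, 0.593, 0.385, -0.146]
force: [-0.1, -0.4, -0.0]
opening: 0.0004
```

```bash
python3 st.py
```

```text
[ 0.5219 -0.0077  0.1406] az 19.71 r 0.1102 toolaz 20.03 down 44.92 [-0.1 -0.4 -0. ] [-0.32 -0.61  2.32  0.62  0.87  0.61] 0.0003546760741206535
```

Request:
arm_command([
  [[-1.4,1.4,0],[0,0,0],0],
  [[-1.4,1.4,0],[0,0,0],0],
  [[-1.4,1.4,0],[0,0,0],0],
  [[-1.4,1.4,0],[0,0,0],0],
  [[0,0,0],[0,0,0],0],
])

```text
time: 10.35
ee_pos: [0.523, -0.0074, 0.2207]
tcp_rot: [0.693, 0.592, 0.384, -0.146]
force: [1.4, -0.6, 0.4]
opening: 0.0007
```

```bash
python3 st.py
python3 - <<'E'
from h import *
A=np.radians(20); t=np.linspace(0,2*np.pi,60); e=np.array([np.sin(np.radians(40)),0,np.cos(np.radians(40))])
yw=Ro.from_euler('z',YAW+A)
for n in ("scene","top"):
    i=snap(n); im=i["pixels"]; x0,y0=(180,150) if n=="scene" else (210,150)
    big=cv2.resize(im[y0:y0+120,x0:x0+(150 if n=="scene" else 110)],None,fx=5,fy=5,interpolation=cv2.INTER_CUBIC)
    cv2.imwrite(f"pics/{n}8.png",big); 
    for z,c in ((.101,(0,0,255)),(.110,(255,0,0))):
        ring=jig(.148,z,A)+yw.apply(.0285*(np.outer(np.cos(t),[0,1,0])+np.outer(np.sin(t),e)))
        for u,v in proj(i,np.r_[ring,[jig(.28,.078,A)]]): cv2.circle(big,(int((u-x0+.5)*5),int((v-y0+.5)*5)),1,c,-1)
    cv2.imwrite(f"pics/{n}8o.png",big)
E
```

```text
[ 0.523  -0.0074  0.2207] az 19.67 r 0.1113 toolaz 20.01 down 44.85 [ 1.4 -0.6  0.4] [-0.32 -0.66  2.22  0.56  1.    0.72] 0.0007206359302567901
```

View pics/scene8.png

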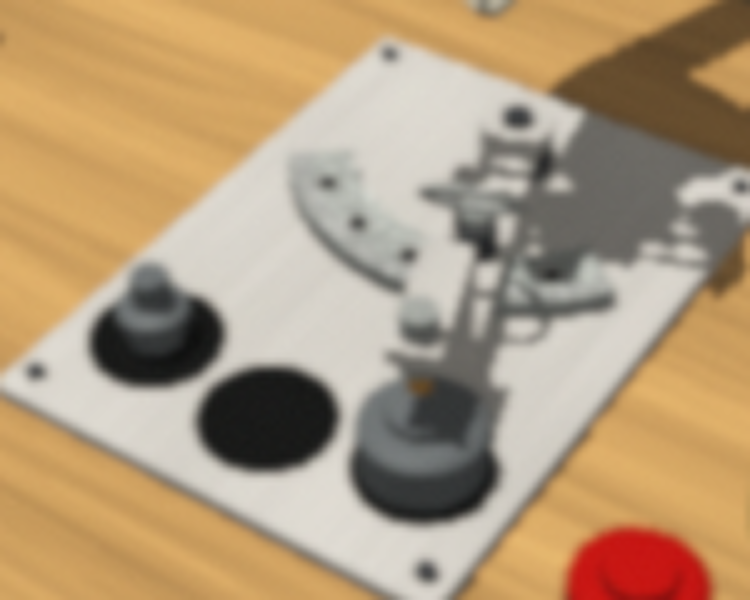

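View pics/scene8o.png

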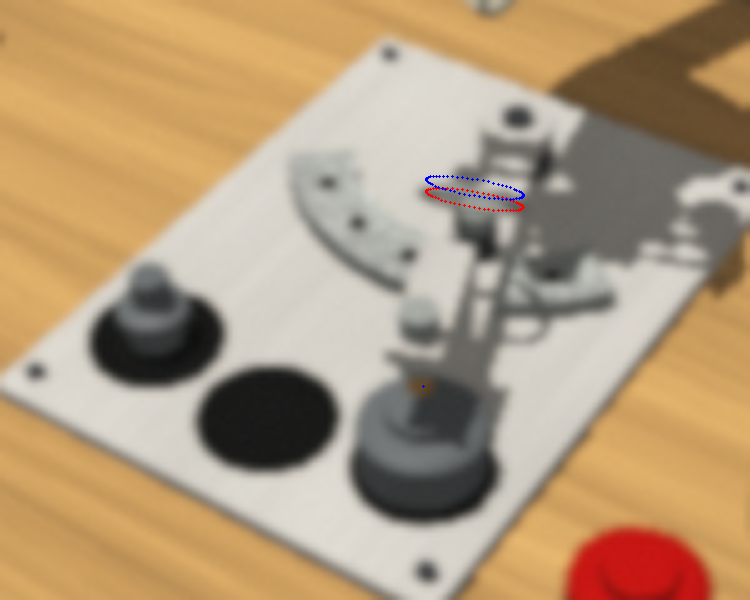

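View pics/top8o.png

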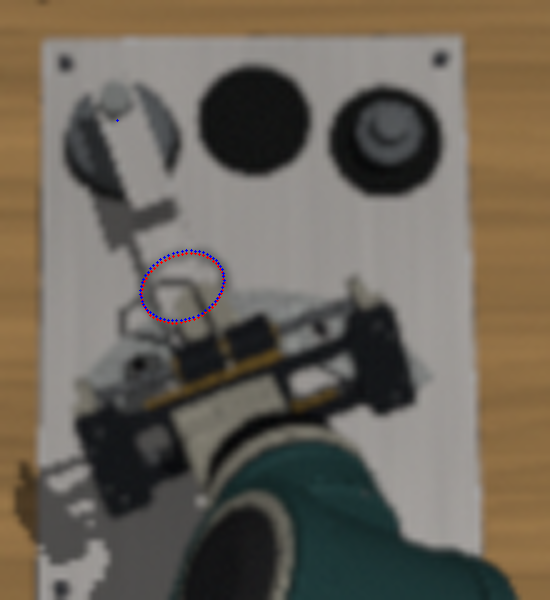

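The ring lies on the red (home) outline and not the blue (+9 mm) one, and the middle hole at crop (408,255) is now uncovered. I'll do a last zoom and compare the loose objects with the start.

```bash
python3 - <<'E'
from h import *
i=snap("scene"); im=i["pixels"]; a=cv2.imread("pics/scene0.png")
cv2.imwrite("pics/z9.png",cv2.resize(im[175:205,255:300],None,fx=14,fy=14,interpolation=cv2.INTER_CUBIC))
t=snap("top")["pixels"]; b=cv2.imread("pics/top0.png")
for nm,x,y,box in (("bottle",im,a,(230,285,415,455)),("bin",im,a,(128,185,105,178)),("valve",im,a,(203,228,195,225)),("filter",im,a,(235,256,245,282)),("bottleT",t,b,(208,235,102,130)),("valveT",t,b,(165,190,274,300)),("reds",t,b,(125,215,165,215))):
    r0,r1,c0,c1=box; d=cv2.absdiff(x[r0:r1,c0:c1],y[r0:r1,c0:c1]).max(2); print(nm,d.mean().round(2),d.max(),(d>40).sum())
m=lambda q:cv2.moments(((q[:,:,0].astype(int)>55)*1).astype(np.uint8))
E
python3 st.py
```

```text
bottle 4.92 8 0
bin 3.47 46 1
valve 4.22 66 3
filter 5.64 47 11
bottleT 5.58 8 0
valveT 4.45 8 0
reds 6.05 8 0
[ 0.5223 -0.0072  0.2176] az 19.86 r 0.1107 toolaz 20.13 down 45.01 [ 0.3  0.3 -0.1] [-0.32 -0.66  2.22  0.56  1.    0.72] 0.0002943815814937667
```

View pics/z9.png

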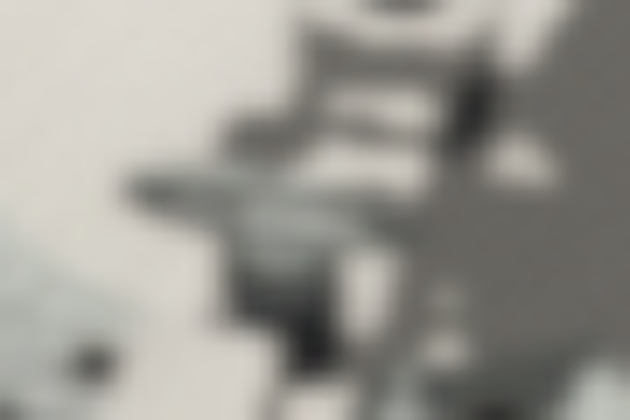

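The loose objects are unchanged (the few changed filter and bin pixels are shadow or edge), and the ring's left end is at its predicted home row of about 192. I'm handing in.

```bash
python3 -c "
from cell import *
print(close_job())"
```

```text
the job is handed in; nothing more can be done
None
```

The jig is set up: the index pin is home in the first hole to the left, and the probe stands over the grey filter cartridge. I handed the job in at about 10.5 s. The hand-in gave no verdict.

**What I did:** I put the shut fingertips through the pull ring without pinching it and raised the pin about 16 mm. I then swung the arm 20° left, lowered the pin into the hole, drew the fingers straight back out and moved clear above the jig.

**Last checks:**
- **Pin:** the ring's pull of about 4.6 N lasted down to the height where it was first picked up, so the pin did not stop on the plate. The ring's left end in the scene picture was about 1 camera pixel from its predicted home place and well away from the one for a pin riding on the plate. The start hole is now uncovered.
- **Probe:** its tip is on the predicted point for one hole left, over the filter.
- **Loose parts:** the valve, bin and bottle match the start pictures. On the filter only 11 pixels changed noticeably, which I took to be the arm's shadow.
- **Robot:** it touches nothing, with force readings near zero.

**What went less well:** on the first approach joint 2 ran to its lower limit. It read -0.8308 rad against the stated -0.83, and the wrist force briefly showed about 97 N from the sudden stop. The pictures showed no contact, and I took a path further out from there. I cannot tell whether that 0.0008 rad counts as passing the range.

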